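Unclip the stamp cassette and hold it over the tray

TASK

On the craft table two cassettes are clipped into docks. Pinch the two side catches of the open cassette with the six wooden stamps together, draw it straight up out of its dock, carry it level to above the middle of the empty shallow tray, and finish while still holding it there by its squeezed catches, still and with its underside about 10 cm above the table, so that a pupil can pick out the stamps; do not set it down or let go. Leave the closed cassette clipped in its dock and the mug, bowl and glue bottle where they stand.

Things in the scene. Friction and masses are not known exactly. Their poses are not given: they have to be found in the camera images.
- stamp_cassette: open-topped white plastic cassette, 100 mm along x, 36 mm along y, 50 mm high, with six round wooden stamps in two rows of three reaching 64 mm high. Origin: centre of its underside, z up; 8 mm above the table while docked. A black sprung catch plate stands beside the middle of each long side (+y, -y). Mass 0.17 to 0.36 kg with catches
- left_pad (a point): middle of the ribbed outer face of the stamp cassette's catch on its +y side, 60 mm above the cassette's origin, pinch here. Upright black plate, 26 mm along x, 4 mm thick, 18 to 80 mm above the origin, clear of the dock's walls above 34 mm. Outer faces of both plates: 57 mm apart released, 45 mm squeezed. Axes as the cassette's
- right_pad (a point): middle of the ribbed outer face of the stamp cassette's catch on its -y side, 60 mm above the cassette's origin, pinch here. Upright black plate, 26 mm along x, 4 mm thick, 18 to 80 mm above the origin, clear of the dock's walls above 34 mm. Outer faces of both plates: 57 mm apart released, 45 mm squeezed. Axes as the cassette's
- catch_left (a joint): the stamp cassette's catch on its +y side: 0 m released, 0.006 m fully pushed in (towards the cassette's middle); spring, about 4 N at first and 9 N fully in; its foot hooks 3.5 mm under a lip of the dock, so the cassette cannot rise until both catches are in by about 4 mm or more
- catch_right (a joint): the same on its -y side: 0 m released, 0.006 m fully pushed in
- stamp_dock: fixed grey dock of the stamp cassette, 120 mm along x, 86 mm along y, 42 mm high; open pocket with its floor 8 mm up, about 1.5 mm play round the cassette. Origin: centre of its underside, x and y along the cassette's
- lidded_cassette: to be left alone: the same cassette, with the same size and catches, but closed by a flat white cover 54 mm above its origin and showing no stamps; origin: centre of its underside
- lidded_dock: fixed grey dock of the closed cassette, 120 mm along x, 86 mm along y, 42 mm high; open pocket with its floor 8 mm up, about 1.5 mm play round the cassette. Origin: centre of its underside, x and y along the cassette's
- tray: fixed dark steel shallow tray, empty, 150 mm along x, 120 mm along y, rim 18 mm high; origin: centre of its underside, on the table
- mug: bystander: white mug, 84 mm across, 80 mm high, origin under its centre
- bowl: bystander: white bowl, 110 mm across, 50 mm high, origin under its centre
- glue: bystander: white glue bottle, 40 mm across, 110 mm high, origin under its centre
Mind the look-alikes: they are no part of the job. There is more than one size of the tray; the one meant has the size given above.

How it is judged:
By the outcome, as a careful person would: the job done as asked, in the order asked, and still so for the second after the job is handed in, while the arm keeps its last pose, push and grip.
It also fails if it takes over 40 s, if anything falls off the work surface, if the arm or the gripper's body presses on something with over 40 N, if the wrist force passes 120 N, or if a joint passes its speed limit or range.

ROBOT

A 7-joint arm with a two-finger parallel gripper is mounted at the origin on the work surface. World frame = base frame: x ahead of the robot, y to its left, z up, the work surface at z = 0. Lengths are in m, angles in rad, forces in N, time in s.
With the tool pointing down it reaches from about 0.425 to 0.925 m from the base axis. Payload 6.8 kg.
Tool frame: the origin (TCP) lies midway between the tips of the shut fingers; the grasp point (between the pads) lies 19 mm behind it; z points along the fingers, y is the line along which they close (so a half turn about z gives the same grasp; the last joint's range is limited). The gripper opens to 85 mm and grips with 20 to 120 N. Pads are 22 mm wide; open, the fingers measure 114 mm over their backs; the gripper's body (76 mm by 85 mm) begins 54 mm behind the grasp point. The pads swing forward as they close: fully open they stand 13 mm farther back than shut.
Start: joints at [-1.315, 0.477, 0.022, 1.555, -0.011, 1.109, -0.083], TCP at [0.24, 0.631, 0.21] pointing down, gripper open.
Joint ranges: [-2.96, 2.96], [-0.34, 2.1], [-1.41, 1.46], [0.24, 2.44], [-1.37, 4.51], [0.17, 1.92], [-2.96, 2.96]. Speed limits (rad/s): [2.39, 2.39, 3.14, 3.14, 3.14, 3.14, 3.14].

INTERFACE

Orientations are given as a unit quaternion [w, x, y, z].
In Python, from station import bot gives the robot as it stands.
- The arm moves only by the tool jog_arm, never from a script. Its argument "rows" is a list of rows, each an object of numbers: "fingers": the finger opening in mm, from 0 to 85.4; "x", "y", "z": the shift along the tool's x, y, z in mm; "ax", "ay", "az": the turn, a rotation vector about the tool's x, y, z in degrees. A call has exactly 8 rows; each row shifts and turns the commanded pose from where the row before left it, along the tool's axes as they then stand; what a row does not reach is not made up. A row lasts 1/10 s, in which the tool goes at most 50 mm and 8.59 degrees, less where a joint would pass 70% of its speed; a pose out of reach is approached as far as the arm can. A call with a gripper value outside its range is refused whole. The fingers move at their own pace and stop on an object; "force" is the grip in N (left out, the last holds). Time passes only in rows, so rows that do not move let the fingers close, or fill a call up. It gives the time, the measured TCP pose, the force, the opening and the grip force at its end, in the units of the state.
- bot.get_obs(): the state, without advancing time (a new reading comes with each control period).
- bot.read_camera(name): name is "side" or "top" or "wrist"; returns a dict with "pixels" (384x512x3 uint8, red, green, blue), "vertical_fov" (degrees; the focal length in pixels is half the picture's height over the tangent of half this angle, whatever the lens; pixels are square), "cx", "cy" (the principal point, pixels), "world_from_camera" (4x4, takes a point from camera to world coordinates). Camera axes: x right, y down, z forward; pixel columns grow to the right and rows downward; lengths in m; the calibration is good to about 2 mm. The wrist camera is an equidistant fisheye: a pixel r from the principal point sees the ray r / f radians off the axis. A picture is of the moment at which its call begins. There is no depth.
- bot.hand_in(): hands the job in; it is judged then, once.
The state is a dict: "t": time; "q": joint angles; "joint_vel": joint speeds; "joint_torque": joint torques, N m; "eef_pos": TCP position; "tool_rot": TCP orientation; "contact_force": force on the tool from outside, world axes, zero at the start; "torque": the same for the moment, N m; "gripper_width": opening from 0.0 (shut) to 1.0 (fully open); "grasp_force": force on a finger pad.
Only numpy, scipy, OpenCV 4.12 (cv2) and the standard library are available. Lean on these libraries where they do the work, as an engineer would, in place of code of your own. Each camera call takes 0.05 s, during which the arm holds its last target. There are 200 camera calls.

## Working session

There is one attempt and no reset: what is moved stays moved. The work goes in short steps, Python scripts to look and compute and a tool call to move; the robot and the scene stay as the last step left them, time stands still between calls to the robot, and variables do not carry over. Pictures are saved under pics/ and viewed, at most 10 in all, crops included, and the job is handed in when it is done.

Besides the shell and the picture viewer there is one more tool, called after "Emit:" in YAML: its name, and indented under it one key for each argument. jog_arm: Moves the arm, as the interface text tells. Its arguments: {"type":"object","properties":{"rows":{"type":"array","items":{"type":"object","properties":{"fingers":{"type":"number"},"x":{"type":"number"},"y":{"type":"number"},"z":{"type":"number"},"ax":{"type":"number"},"ay":{"type":"number"},"az":{"type":"number"}}}},"force":{"type":"number"}},"required":["rows"]}

```bash
mkdir -p pics; cat > h.py <<'E'
import numpy as np, cv2
from station import bot
def snap(n,tag):
    c=bot.read_camera(n); cv2.imwrite(f'pics/{tag}.png',c['pixels'][:,:,::-1]); np.savez(f'{tag}.npz',**c); return c
def ray(c,u,v,fish=False):
    f=192/np.tan(np.radians(float(c['vertical_fov']))/2); T=c['world_from_camera']
    a,b=u-float(c['cx']),v-float(c['cy'])
    if fish:
        r=np.hypot(a,b); th=r/f; d=np.array([a/r*np.sin(th),b/r*np.sin(th),np.cos(th)]) if r>0 else np.array([0,0,1.])
    else: d=np.array([a/f,b/f,1])
    return T[:3,3],T[:3,:3]@d
def onz(c,u,v,z,fish=False):
    o,d=ray(c,u,v,fish); return o+d*(z-o[2])/d[2]
def proj(c,p,fish=False):
    f=192/np.tan(np.radians(float(c['vertical_fov']))/2); T=c['world_from_camera']
    q=T[:3,:3].T@(np.array(p)-T[:3,3]); r=np.hypot(q[0],q[1])
    k=f*np.arctan2(r,q[2])/r if fish else f/q[2]
    return float(c['cx'])+k*q[0],float(c['cy'])+k*q[1]
E
python3 - <<'E'
from h import *
for n in('top','side','wrist'):
    c=snap(n,n+'1'); print(n,c['vertical_fov'],np.round(c['world_from_camera'],3).tolist())
o=bot.get_obs(); print({k:np.round(o[k],3).tolist() for k in o})
a=cv2.imread('pics/top1.png');cv2.imwrite('pics/top1b.png',cv2.resize(a,(800,600)))
E
```

```text
top 44.60508586011325 [[0.022, -0.995, 0.099, 0.341], [-1.0, -0.019, 0.024, -0.067], [-0.022, -0.099, -0.995, 1.465], [0.0, 0.0, 0.0, 1.0]]
side 44.25447485230002 [[0.963, -0.171, 0.209, 0.216], [-0.269, -0.556, 0.787, -1.075], [-0.018, -0.814, -0.581, 0.828], [0.0, 0.0, 0.0, 1.0]]
wrist 65.70646984690485 [[0.355, 0.896, 0.265, 0.174], [0.935, -0.34, -0.103, 0.656], [-0.002, 0.285, -0.959, 0.373], [0.0, 0.0, 0.0, 1.0]]
{'t': 0.15, 'q': [-1.315, 0.478, 0.022, 1.556, -0.012, 1.109, -0.083], 'joint_vel': [-0.0, -0.002, 0.001, -0.003, 0.001, -0.001, -0.001], 'joint_torque': [0.002, -59.693, 1.61, -28.149, 0.013, 0.007, -0.0], 'eef_pos': [0.24, 0.63, 0.209], 'tool_rot': [-0.0, 0.181, 0.984, -0.001], 'contact_force': [0.284, -0.556, 0.6], 'torque': [0.004, 0.008, 0.043], 'grasp_force': 0.0, 'gripper_width': 0.998}
```

View pics/top1b.png

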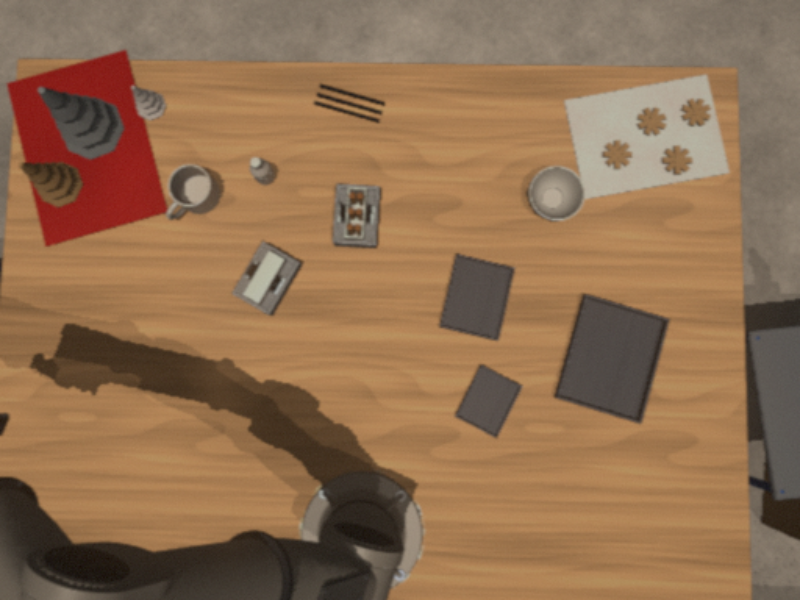

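View pics/side1.png

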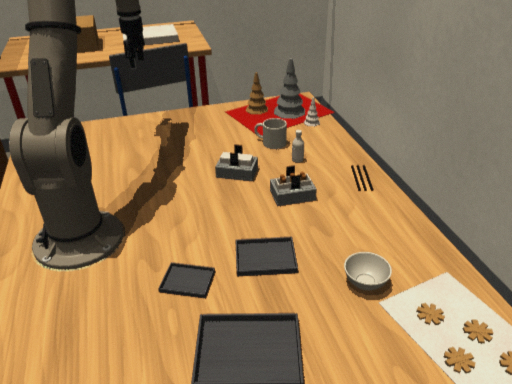

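The top view (800x600 scale) shows the open cassette with stamps at (357,216) and the closed one at (268,278). There are three dark trays, at (477,297), (488,400) and (612,357). Mug, glue and bowl stand clear.

```bash
python3 - <<'E'
from h import *
c=dict(np.load('top1.npz')); im=c['pixels'].astype(int)
s=512/800
# trays: dark low-saturation; 
sat=im.max(2)-im.min(2); 
def rect(m,seed,z,name):
    n,l,st,ce=cv2.connectedComponentsWithStats(m.astype(np.uint8))
    u,v=[int(k*s) for k in seed]; k=l[v,u]
    if k==0: print(name,'miss',im[v,u]);return
    cnt=max(cv2.findContours((l==k).astype(np.uint8),0,1)[0],key=cv2.contourArea).reshape(-1,2)
    P=np.array([onz(c,a,b,z)[:2] for a,b in cnt])
    r=cv2.minAreaRect((P*1000).astype(np.float32)); print(name,st[k][4],np.round(r[0],1),np.round(r[1],1),round(r[2],1))
dark=(sat<30)&(im.max(2)<110)
for n,p in dict(t1=(477,297),t2=(488,400),t3=(612,357)).items(): rect(dark,p,.018,n)
grey=cv2.morphologyEx((sat<45).astype(np.uint8),cv2.MORPH_CLOSE,np.ones((7,7)))
rect(grey,(357,216),.042,'stampdock'); rect(grey,(268,278),.042,'liddock')
for n,p in dict(mug=(190,187),glue=(259,166),bowl=(556,193)).items(): print(n,np.round(onz(c,p[0]*s,p[1]*s,.05),3))
a=cv2.imread('pics/top1.png')[105:205,140:260]; b=cv2.imread('pics/side1.png')[140:215,205:325]
cv2.imwrite('pics/crop1.png',np.vstack([cv2.resize(a,(600,300)) if 0 else cv2.resize(a,(480,400)),cv2.resize(b,(480,200)) if 0 else cv2.resize(b,(480,200))]))
E
```

```text
t1 1774 [ 462.9 -215.5] [116.9 146.7] 77.7
t2 1063 [ 260.3 -239.6] [ 87.9 110.5] 63.7
t3 3894 [ 348.6 -479.9] [171.9 210.4] 74.2
stampdock 1148 [617.3  25.8] [ 89.5 124.8] 87.7
liddock 1161 [490.2 197.7] [ 90.9 122.3] 61.4
mug [0.666 0.356 0.05 ]
glue [0.711 0.22  0.05 ]
bowl [ 0.666 -0.366  0.05 ]
```

View pics/crop1.png

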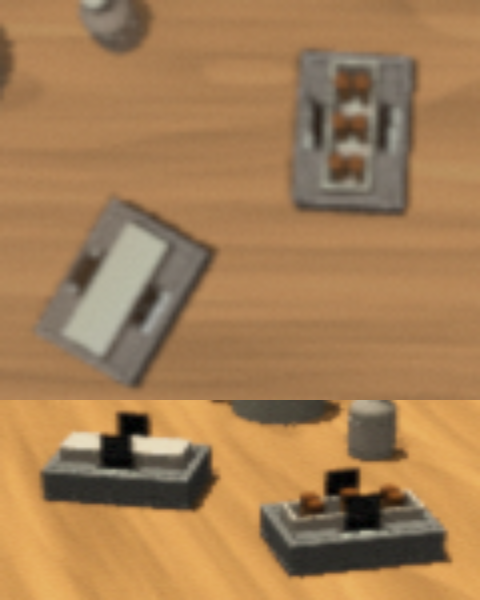

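The tray at (0.463, -0.216) measures 147 x 117 mm, so it is the one meant. The stamp dock sits at (0.617, 0.026), with its long axis at about -2.3°. Next I turn the tool and approach at height.

Emit:
jog_arm:
  rows:
    - {"az": -6.2,"fingers": 85}
    - {"az": -6.2}
    - {"az": -6.1}
    - {"x": -12,"y": -18}
    - {"x": -22,"y": -32}
    - {"x": -22,"y": -32}
    - {"x": -22,"y": -32}
    - {"x": -22,"y": -32}
  force: 45

```text
invalid input
```

Emit:
jog_arm:
  rows:
    - {"x": -22,"y": -32}
    - {"x": -22,"y": -32}
    - {"x": -22,"y": -32}
    - {"x": -22,"y": -32}
    - {"x": -22,"y": -32}
    - {"x": -22,"y": -32}
    - {"x": -22,"y": -32}
    - {"x": -22,"y": -32}

```text
invalid input
```

Emit:
jog_arm:
  rows:
    - {"x": -22,"y": -32}
    - {"x": -22,"y": -32}
    - {"x": -22,"y": -32}
    - {"x": -22,"y": -32}
    - {"x": -20,"y": -28}
    - {"x": -11,"y": -16}
    - {}
    - {}

```text
invalid input
```

```bash
python3 - <<'E'
from h import *
o=bot.get_obs(); print({k:np.round(o[k],3).tolist() for k in o})
c=snap('wrist','w2'); print(np.round(c['world_from_camera'],3).tolist())
print([np.round(proj(c,p,True)) for p in [(.617,.026,.068),(.617,.0545,.088),(.617,-.0025,.088)]])
a=cv2.imread('pics/w2.png');cv2.imwrite('pics/w2b.png',cv2.resize(a,(800,600)))
E
```

```text
{'t': 0.15, 'q': [-1.315, 0.478, 0.022, 1.556, -0.012, 1.109, -0.083], 'joint_vel': [-0.0, -0.002, 0.001, -0.003, 0.001, -0.001, -0.001], 'joint_torque': [0.002, -59.693, 1.61, -28.149, 0.013, 0.007, -0.0], 'eef_pos': [0.24, 0.63, 0.209], 'tool_rot': [-0.0, 0.181, 0.984, -0.001], 'contact_force': [0.284, -0.556, 0.6], 'torque': [0.004, 0.008, 0.043], 'grasp_force': 0.0, 'gripper_width': 0.998}
[[0.355, 0.896, 0.265, 0.174], [0.935, -0.34, -0.103, 0.656], [-0.002, 0.285, -0.959, 0.373], [0.0, 0.0, 0.0, 1.0]]
[array([ 74., 419.]), array([ 79., 426.]), array([ 64., 424.])]
```

View pics/w2b.png

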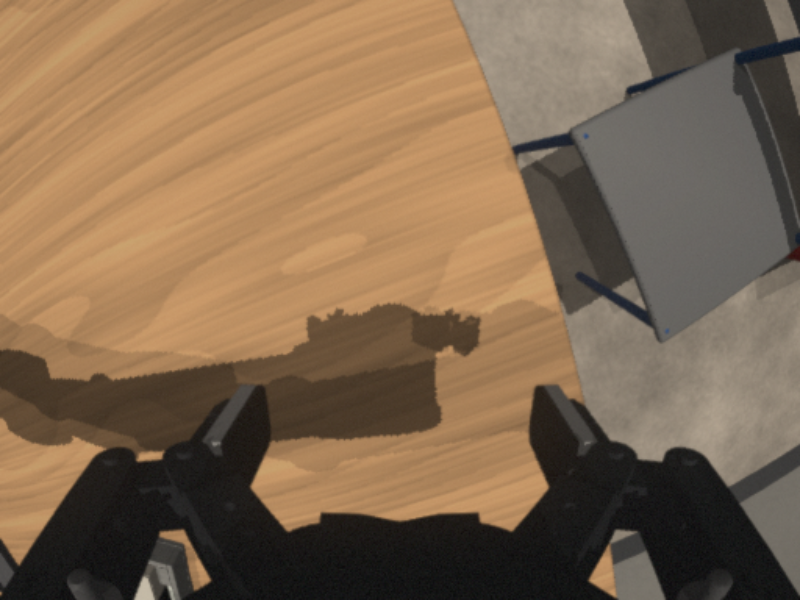

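The moves were refused, so the picture only shows the starting view with both open fingers. I'll resend with every field filled in.

Emit:
jog_arm:
  rows:
    - {"x": 0,"y": 0,"z": 0,"ax": 0,"ay": 0,"az": -6.2,"fingers": 85}
    - {"x": 0,"y": 0,"z": 0,"ax": 0,"ay": 0,"az": -6.2,"fingers": 85}
    - {"x": 0,"y": 0,"z": 0,"ax": 0,"ay": 0,"az": -6.1,"fingers": 85}
    - {"x": -12,"y": -18,"z": 0,"ax": 0,"ay": 0,"az": 0,"fingers": 85}
    - {"x": -22,"y": -32,"z": 0,"ax": 0,"ay": 0,"az": 0,"fingers": 85}
    - {"x": -22,"y": -32,"z": 0,"ax": 0,"ay": 0,"az": 0,"fingers": 85}
    - {"x": -22,"y": -32,"z": 0,"ax": 0,"ay": 0,"az": 0,"fingers": 85}
    - {"x": -22,"y": -32,"z": 0,"ax": 0,"ay": 0,"az": 0,"fingers": 85}
  force: 45

```text
t: 1.0
eef_pos: [0.3348, 0.4794, 0.2095]
tool_rot: [-0.0, 0.02, 1.0, -0.0]
contact_force: [0.3, 0.1, -0.2]
gripper_width: 0.999
grasp_force: 0.0
```

Emit:
jog_arm:
  rows:
    - {"x": -22,"y": -32,"z": 0,"ax": 0,"ay": 0,"az": 0,"fingers": 85}
    - {"x": -22,"y": -32,"z": 0,"ax": 0,"ay": 0,"az": 0,"fingers": 85}
    - {"x": -22,"y": -32,"z": 0,"ax": 0,"ay": 0,"az": 0,"fingers": 85}
    - {"x": -22,"y": -32,"z": 0,"ax": 0,"ay": 0,"az": 0,"fingers": 85}
    - {"x": -22,"y": -32,"z": 0,"ax": 0,"ay": 0,"az": 0,"fingers": 85}
    - {"x": -22,"y": -32,"z": 0,"ax": 0,"ay": 0,"az": 0,"fingers": 85}
    - {"x": -22,"y": -32,"z": 0,"ax": 0,"ay": 0,"az": 0,"fingers": 85}
    - {"x": -22,"y": -32,"z": 0,"ax": 0,"ay": 0,"az": 0,"fingers": 85}

```text
t: 1.8
eef_pos: [0.5001, 0.2164, 0.2097]
tool_rot: [0.0, 0.02, 1.0, 0.0]
contact_force: [1.1, 0.4, 0.1]
gripper_width: 0.996
grasp_force: 0.0
```

Emit:
jog_arm:
  rows:
    - {"x": -22,"y": -32,"z": 0,"ax": 0,"ay": 0,"az": 0,"fingers": 85}
    - {"x": -22,"y": -32,"z": 0,"ax": 0,"ay": 0,"az": 0,"fingers": 85}
    - {"x": -22,"y": -32,"z": 0,"ax": 0,"ay": 0,"az": 0,"fingers": 85}
    - {"x": -22,"y": -32,"z": 0,"ax": 0,"ay": 0,"az": 0,"fingers": 85}
    - {"x": -22,"y": -32,"z": 0,"ax": 0,"ay": 0,"az": 0,"fingers": 85}
    - {"x": -12,"y": -16,"z": 0,"ax": 0,"ay": 0,"az": 0,"fingers": 85}
    - {"x": 0,"y": 0,"z": 0,"ax": 0,"ay": 0,"az": 0,"fingers": 85}
    - {"x": 0,"y": 0,"z": 0,"ax": 0,"ay": 0,"az": 0,"fingers": 85}

```text
t: 2.6
eef_pos: [0.6139, 0.0372, 0.2092]
tool_rot: [-0.0, 0.021, 1.0, 0.0]
contact_force: [0.2, -0.1, 0.6]
gripper_width: 0.995
grasp_force: 0.0
```

```bash
python3 - <<'E'
from h import *
o=bot.get_obs(); print({k:np.round(o[k],3).tolist() for k in o})
c=snap('wrist','w3'); print(np.round(c['world_from_camera'],3).tolist())
print([np.round(proj(c,p,True))*600/384 for p in [(.617,.026,.068),(.617,.0545,.088),(.617,-.0025,.088)]])
a=cv2.imread('pics/w3.png');cv2.imwrite('pics/w3b.png',cv2.resize(a,(800,600)))
E
```

```text
{'t': 2.6, 'q': [-0.333, 0.383, 0.225, 1.718, -0.097, 1.053, 1.454], 'joint_vel': [-0.023, -0.009, -0.022, 0.009, -0.002, -0.0, 0.0], 'joint_torque': [1.728, -51.368, 4.796, -27.443, 0.16, -0.033, 0.041], 'eef_pos': [0.614, 0.037, 0.209], 'tool_rot': [-0.0, 0.021, 1.0, 0.0], 'contact_force': [0.248, -0.083, 0.65], 'torque': [0.021, 0.005, -0.027], 'grasp_force': 0.0, 'gripper_width': 0.995}
[[0.041, 0.958, 0.283, 0.543], [0.999, -0.039, -0.012, 0.04], [-0.0, 0.284, -0.959, 0.374], [0.0, 0.0, 0.0, 1.0]]
[array([382.8125, 287.5   ]), array([426.5625, 293.75  ]), array([337.5  , 296.875])]
```

View pics/w3b.png

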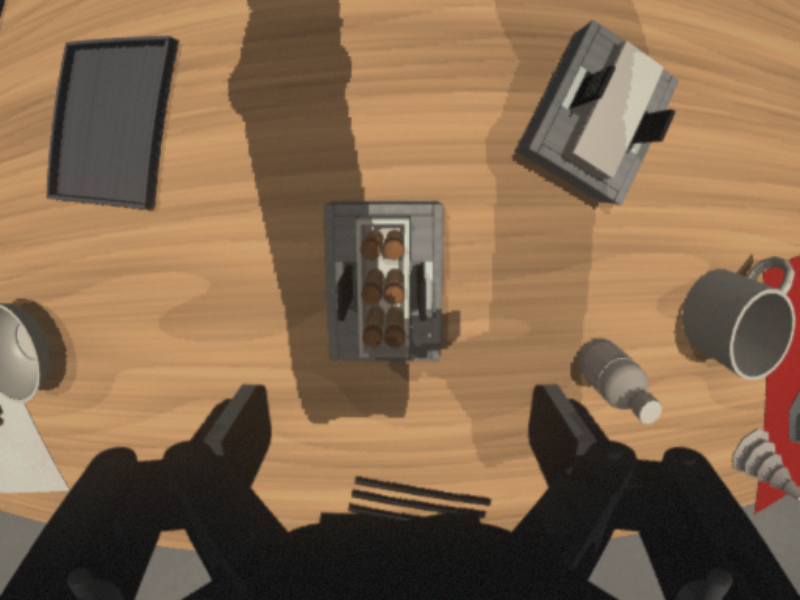

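The wrist view (800x600 scale) shows the open cassette with its dock corners near (325,203), (443,203), (441,359) and (332,359), and the catch plates at (346,291) and (419,291). The tray, closed cassette and bystanders stand clear. I'll refine the measurement from this view.

```bash
python3 - <<'E'
from h import *
c=dict(np.load('w3.npz')); im=c['pixels'].astype(int); s=.64
ps=[onz(c,(u+.0)*s,v*s,.042,True) for u,v in [(325,202),(443,202),(442,360),(330,360)]]
print('dock top/corners',np.round(ps,4).tolist(), np.round(np.mean(ps,0),4))
print('x-edges dir deg',[np.degrees(np.arctan2(*(ps[b]-ps[a])[[1,0]])) for a,b in[(0,3),(1,2)]], [np.linalg.norm(ps[a]-ps[b]) for a,b in[(0,1),(1,2),(2,3),(3,0)]])
m=(im.max(2)<28).astype(np.uint8); m[:int(240*s)]=0; m[int(340*s):]=0; m[:,:int(325*s)]=0; m[:,int(440*s):]=0
n,l,st,ce=cv2.connectedComponentsWithStats(m)
for k in range(1,n):
    if st[k][4]>25:
        x,y,w,h,_=st[k]; print(st[k],np.round([onz(c,u,ce[k][1],z,True)[:2] for u in(x,x+w) for z in(.068,.088,.045)],4).tolist(), 'mid',np.round(onz(c,*ce[k],.066,True),4))
# white cassette rim at z .058
w=((im.min(2)>140)&(im.max(2)-im.min(2)<40)).astype(np.uint8); w[:int(210*s)]=0; w[int(360*s):]=0; w[:,:int(350*s)]=0; w[:,int(415*s):]=0
q=np.argwhere(w); a,b=q.min(0),q.max(0)+1; print('rim',a,b,np.round([onz(c,a[1],a[0],.058,True),onz(c,b[1],a[0],.058,True),onz(c,a[1],b[0],.058,True),onz(c,b[1],b[0],.058,True)],4).tolist())
E
```

```text
dock top/corners [[0.5586, -0.0135, 0.042], [0.5625, 0.0705, 0.042], [0.6829, 0.0676, 0.042], [0.6795, -0.0193, 0.042]] [0.6209 0.0263 0.042 ]
x-edges dir deg [np.float64(-2.751382076107045), np.float64(-1.3893835958430696)] [np.float64(0.08411148261400246), np.float64(0.12042803874713325), np.float64(0.08697747032317475), np.float64(0.12103588492070101)]
rim [140 238] [204 262] [[0.5711, 0.0205, 0.058], [0.5722, 0.0459, 0.058], [0.6421, 0.0166, 0.058], [0.6432, 0.0433, 0.058]]
```

The dock centre is (0.621, 0.026), yaw about -2.2°, and it measures 120 x 86 mm as given. The tool heading already matches, so I correct sideways and descend.

Emit:
jog_arm:
  rows:
    - {"x": -3,"y": -5,"z": 0,"ax": 0,"ay": 0,"az": 0,"fingers": 85}
    - {"x": -3,"y": -6,"z": 5,"ax": 0,"ay": 0,"az": 0,"fingers": 85}
    - {"x": 0,"y": 0,"z": 25,"ax": 0,"ay": 0,"az": 0,"fingers": 85}
    - {"x": 0,"y": 0,"z": 30,"ax": 0,"ay": 0,"az": 0,"fingers": 85}
    - {"x": 0,"y": 0,"z": 25,"ax": 0,"ay": 0,"az": 0,"fingers": 85}
    - {"x": 0,"y": 0,"z": 10,"ax": 0,"ay": 0,"az": 0,"fingers": 85}
    - {"x": 0,"y": 0,"z": 0,"ax": 0,"ay": 0,"az": 0,"fingers": 85}
    - {"x": 0,"y": 0,"z": 0,"ax": 0,"ay": 0,"az": 0,"fingers": 85}

```text
t: 3.45
eef_pos: [0.6205, 0.0258, 0.1155]
tool_rot: [0.001, 0.02, 1.0, 0.0]
contact_force: [0.4, -0.3, -0.4]
gripper_width: 0.995
grasp_force: 0.0
```

```bash
python3 - <<'E'
from h import *
o=bot.get_obs(); print(np.round(o['eef_pos'],4))
c=snap('wrist','w4')
a=cv2.imread('pics/w4.png')
for p in [(.620,.0545,.068),(.620,-.0025,.068)]:
    u=proj(c,p,True); cv2.circle(a,(int(u[0]),int(u[1])),2,(0,255,0),-1)
cv2.imwrite('pics/w4b.png',cv2.resize(a,(800,600)))
E
```

```text
[0.6205 0.0258 0.1155]
```

View pics/w4b.png

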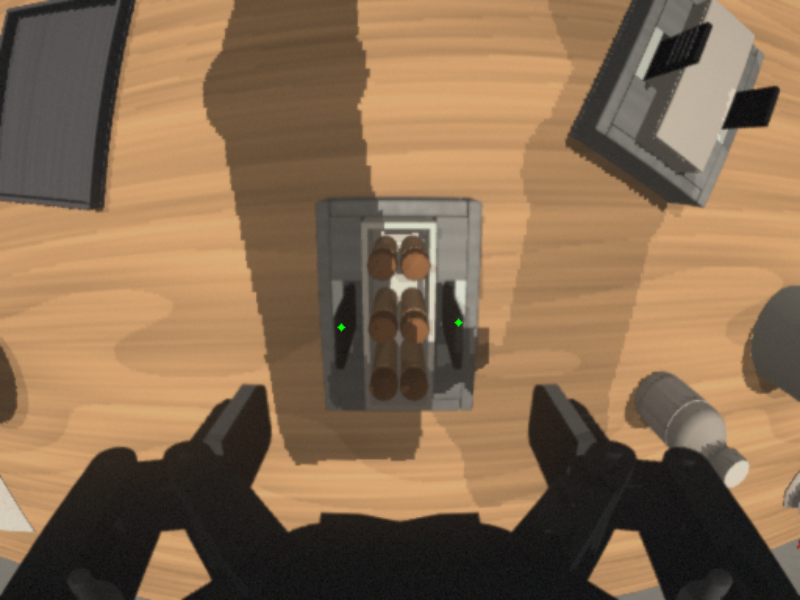

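The projected pad points (341,327) and (458,322) land on the outer faces of the two catch plates. Fingers are centred outside them, so I descend and close.

Emit:
jog_arm:
  rows:
    - {"x": 0,"y": 0,"z": 15,"ax": 0,"ay": 0,"az": 0,"fingers": 85}
    - {"x": 0,"y": 0,"z": 18,"ax": 0,"ay": 0,"az": 0,"fingers": 85}
    - {"x": 0,"y": 0,"z": 18,"ax": 0,"ay": 0,"az": 0,"fingers": 85}
    - {"x": 0,"y": 0,"z": 12,"ax": 0,"ay": 0,"az": 0,"fingers": 85}
    - {"x": 0,"y": 0,"z": 5,"ax": 0,"ay": 0,"az": 0,"fingers": 85}
    - {"x": 0,"y": 0,"z": 0,"ax": 0,"ay": 0,"az": 0,"fingers": 85}
    - {"x": 0,"y": 0,"z": 0,"ax": 0,"ay": 0,"az": 0,"fingers": 70}
    - {"x": 0,"y": 0,"z": 0,"ax": 0,"ay": 0,"az": 0,"fingers": 65}

```text
t: 4.3
eef_pos: [0.6205, 0.0258, 0.0475]
tool_rot: [0.001, 0.021, 1.0, 0.0]
contact_force: [-0.1, -0.0, -0.8]
gripper_width: 0.762
grasp_force: 0.0
```

Emit:
jog_arm:
  rows:
    - {"x": 0,"y": 0,"z": 0,"ax": 0,"ay": 0,"az": 0,"fingers": 60}
    - {"x": 0,"y": 0,"z": 0,"ax": 0,"ay": 0,"az": 0,"fingers": 55}
    - {"x": 0,"y": 0,"z": 0,"ax": 0,"ay": 0,"az": 0,"fingers": 50}
    - {"x": 0,"y": 0,"z": 0,"ax": 0,"ay": 0,"az": 0,"fingers": 45}
    - {"x": 0,"y": 0,"z": 0,"ax": 0,"ay": 0,"az": 0,"fingers": 40}
    - {"x": 0,"y": 0,"z": 0,"ax": 0,"ay": 0,"az": 0,"fingers": 35}
    - {"x": 0,"y": 0,"z": 0,"ax": 0,"ay": 0,"az": 0,"fingers": 35}
    - {"x": 0,"y": 0,"z": 0,"ax": 0,"ay": 0,"az": 0,"fingers": 35}

```text
t: 5.1
eef_pos: [0.6207, 0.0254, 0.0487]
tool_rot: [0.001, 0.021, 1.0, 0.0]
contact_force: [-4.5, -0.2, 13.6]
gripper_width: 0.456
grasp_force: 44.1
```

```bash
python3 - <<'E'
from h import *
o=bot.get_obs(); print(np.round(o['eef_pos'],4),o['gripper_width']*85.4,o['grasp_force'],o['contact_force'],o['torque'])
snap('wrist','w5')
a=cv2.imread('pics/w5.png');cv2.imwrite('pics/w5b.png',cv2.resize(a,(800,600)))
E
```

```text
[0.6207 0.0254 0.0487] 38.98103780670384 44.12691950798035 [-4.51916929 -0.19278476 13.5981572 ] [-0.23139335  0.9021996   0.03074969]
```

View pics/w5b.png

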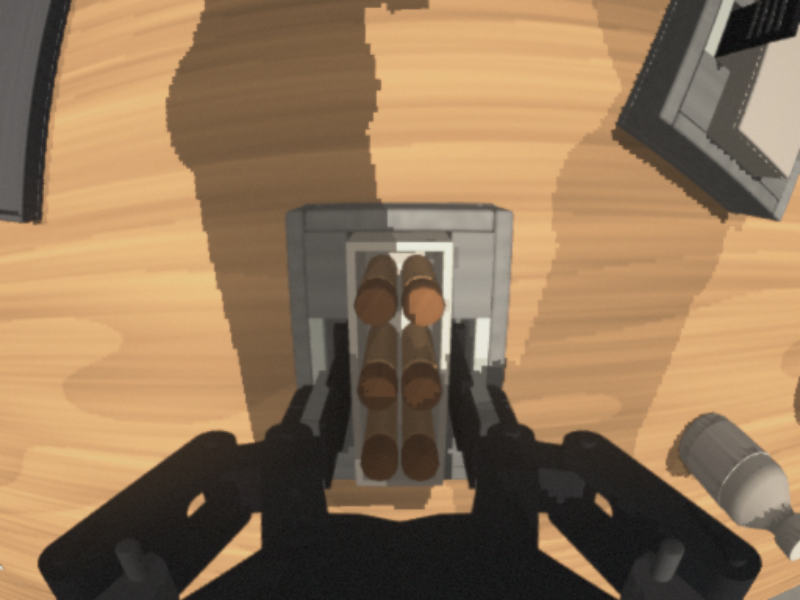

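Both fingers sit on the catch plates and have pressed them against the cassette (grip 44 N), with all six stamps in place. I lift slowly.

Emit:
jog_arm:
  rows:
    - {"x": 0,"y": 0,"z": -2,"ax": 0,"ay": 0,"az": 0,"fingers": 35}
    - {"x": 0,"y": 0,"z": -3,"ax": 0,"ay": 0,"az": 0,"fingers": 35}
    - {"x": 0,"y": 0,"z": -4,"ax": 0,"ay": 0,"az": 0,"fingers": 35}
    - {"x": 0,"y": 0,"z": -4,"ax": 0,"ay": 0,"az": 0,"fingers": 35}
    - {"x": 0,"y": 0,"z": -4,"ax": 0,"ay": 0,"az": 0,"fingers": 35}
    - {"x": 0,"y": 0,"z": -3,"ax": 0,"ay": 0,"az": 0,"fingers": 35}
    - {"x": 0,"y": 0,"z": 0,"ax": 0,"ay": 0,"az": 0,"fingers": 35}
    - {"x": 0,"y": 0,"z": 0,"ax": 0,"ay": 0,"az": 0,"fingers": 35}

```text
t: 5.95
eef_pos: [0.6198, 0.0259, 0.0667]
tool_rot: [0.0, 0.02, 1.0, 0.0]
contact_force: [-0.4, 0.3, -2.6]
gripper_width: 0.454
grasp_force: 45.6
```

The load reads 2.6 N, about 0.27 kg, so the catches have released. I continue the lift.

Emit:
jog_arm:
  rows:
    - {"x": 0,"y": 0,"z": -6,"ax": 0,"ay": 0,"az": 0,"fingers": 35}
    - {"x": 0,"y": 0,"z": -12,"ax": 0,"ay": 0,"az": 0,"fingers": 35}
    - {"x": 0,"y": 0,"z": -14,"ax": 0,"ay": 0,"az": 0,"fingers": 35}
    - {"x": 0,"y": 0,"z": -14,"ax": 0,"ay": 0,"az": 0,"fingers": 35}
    - {"x": 0,"y": 0,"z": -14,"ax": 0,"ay": 0,"az": 0,"fingers": 35}
    - {"x": 0,"y": 0,"z": -9,"ax": 0,"ay": 0,"az": 0,"fingers": 35}
    - {"x": 0,"y": 0,"z": -5,"ax": 0,"ay": 0,"az": 0,"fingers": 35}
    - {"x": 0,"y": 0,"z": 0,"ax": 0,"ay": 0,"az": 0,"fingers": 35}

```text
t: 6.75
eef_pos: [0.6202, 0.0259, 0.1415]
tool_rot: [0.001, 0.02, 1.0, 0.0]
contact_force: [-0.3, 0.2, -3.2]
gripper_width: 0.45
grasp_force: 45.6
```

```bash
python3 - <<'E'
from h import *
o=bot.get_obs(); print(np.round(o['eef_pos'],4),o['gripper_width'],o['grasp_force'],o['contact_force'])
snap('side','s6'); a=cv2.imread('pics/s6.png')[100:230,190:360]
snap('wrist','w6'); b=cv2.imread('pics/w6.png')
cv2.imwrite('pics/s6b.png',np.hstack([cv2.resize(a,(400,306)),cv2.resize(b,(400,306))]))
E
```

```text
[0.6202 0.0259 0.1415] 0.45038467967431567 45.600643157958984 [-0.31998889  0.24788031 -3.20371815]
```

View pics/s6b.png

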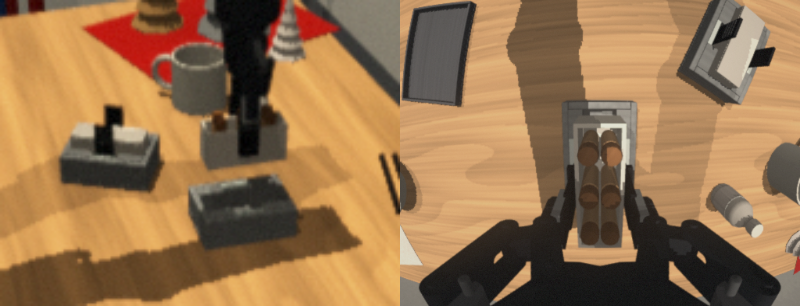

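The side view shows the cassette level above its empty dock, with the closed cassette and mug untouched. The wrist view shows all six stamps inside. Next I carry it to the tray.

Emit:
jog_arm:
  rows:
    - {"x": 4,"y": -6,"z": 0,"ax": 0,"ay": 0,"az": 0,"fingers": 35}
    - {"x": 7,"y": -12,"z": 0,"ax": 0,"ay": 0,"az": 0,"fingers": 35}
    - {"x": 10,"y": -17,"z": 0,"ax": 0,"ay": 0,"az": 0,"fingers": 35}
    - {"x": 10,"y": -17,"z": 0,"ax": 0,"ay": 0,"az": 0,"fingers": 35}
    - {"x": 10,"y": -17,"z": 0,"ax": 0,"ay": 0,"az": 0,"fingers": 35}
    - {"x": 10,"y": -17,"z": 0,"ax": 0,"ay": 0,"az": 0,"fingers": 35}
    - {"x": 10,"y": -17,"z": 0,"ax": 0,"ay": 0,"az": 0,"fingers": 35}
    - {"x": 10,"y": -17,"z": 0,"ax": 0,"ay": 0,"az": 0,"fingers": 35}

```text
t: 7.65
eef_pos: [0.5427, -0.093, 0.1407]
tool_rot: [0.0, 0.021, 1.0, -0.0]
contact_force: [0.7, -0.7, -3.7]
gripper_width: 0.454
grasp_force: 45.6
```

Emit:
jog_arm:
  rows:
    - {"x": 10,"y": -17,"z": 0,"ax": 0,"ay": 0,"az": 0,"fingers": 35}
    - {"x": 10,"y": -17,"z": 0,"ax": 0,"ay": 0,"az": 0,"fingers": 35}
    - {"x": 10,"y": -17,"z": 0,"ax": 0,"ay": 0,"az": 0,"fingers": 35}
    - {"x": 10,"y": -17,"z": 0,"ax": 0,"ay": 0,"az": 0,"fingers": 35}
    - {"x": 10,"y": -17,"z": 0,"ax": 0,"ay": 0,"az": 0,"fingers": 35}
    - {"x": 10,"y": -17,"z": 0,"ax": 0,"ay": 0,"az": 0,"fingers": 35}
    - {"x": 9,"y": -14,"z": 0,"ax": 0,"ay": 0,"az": 0,"fingers": 35}
    - {"x": 5,"y": -8,"z": 0,"ax": 0,"ay": 0,"az": 0,"fingers": 35}

```text
t: 8.45
eef_pos: [0.463, -0.2142, 0.1408]
tool_rot: [-0.0, 0.022, 1.0, -0.0]
contact_force: [-0.3, -0.3, -3.0]
gripper_width: 0.453
grasp_force: 45.6
```

```bash
python3 - <<'E'
from h import *
o=bot.get_obs(); print(np.round(o['eef_pos'],4),o['gripper_width'],o['grasp_force'],o['contact_force'])
c=dict(np.load('w3.npz')); s=.64
ps=[onz(c,u*s,v*s,.018,True) for u,v in [(67,38),(178,37),(154,210),(47,198)]]
print(np.round(ps,3).tolist(),np.mean(ps,0),[np.linalg.norm(ps[i]-ps[i-1]) for i in range(4)])
E
```

```text
[ 0.463  -0.2142  0.1408] 0.45329175586633136 45.61304748058319 [-0.31650628 -0.28982942 -2.97044338]
[[0.376, -0.258, 0.018], [0.408, -0.135, 0.018], [0.553, -0.166, 0.018], [0.525, -0.29, 0.018]] [ 0.46555389 -0.2120928   0.018     ] [np.float64(0.15258681586690967), np.float64(0.126341628253221), np.float64(0.1475913572560997), np.float64(0.12693775429534476)]
```

Both tray estimates agree within 4 mm and the TCP lies between them. I let it settle, then check from the side and wrist cameras.

Emit:
jog_arm:
  rows:
    - {"x": -1,"y": 0,"z": 0,"ax": 0,"ay": 0,"az": 0,"fingers": 35}
    - {"x": 0,"y": 0,"z": 0,"ax": 0,"ay": 0,"az": 0,"fingers": 35}
    - {"x": 0,"y": 0,"z": 0,"ax": 0,"ay": 0,"az": 0,"fingers": 35}
    - {"x": 0,"y": 0,"z": 0,"ax": 0,"ay": 0,"az": 0,"fingers": 35}
    - {"x": 0,"y": 0,"z": 0,"ax": 0,"ay": 0,"az": 0,"fingers": 35}
    - {"x": 0,"y": 0,"z": 0,"ax": 0,"ay": 0,"az": 0,"fingers": 35}
    - {"x": 0,"y": 0,"z": 0,"ax": 0,"ay": 0,"az": 0,"fingers": 35}
    - {"x": 0,"y": 0,"z": 0,"ax": 0,"ay": 0,"az": 0,"fingers": 35}

```text
t: 9.25
eef_pos: [0.4659, -0.2121, 0.1406]
tool_rot: [-0.0, 0.02, 1.0, -0.0]
contact_force: [0.1, -0.6, -3.2]
gripper_width: 0.451
grasp_force: 45.6
```

```bash
python3 - <<'E'
from h import *
c=snap('side','s7'); a=cv2.imread('pics/s7.png')
# expected: underside corners at z=.1
x0=np.array([.4635,-.214]); e=np.array([.999,-.04]); n=np.array([.04,.999])
for i in(-1,1):
  for z in(.1,.15):
    p=x0+i*.05*e-.018*n; u=proj(c,(p[0],p[1],z)); cv2.circle(a,(round(u[0]),round(u[1])),1,(0,255,0),-1)
a=a[130:310,190:390]
snap('wrist','w7'); b=cv2.imread('pics/w7.png')
cv2.imwrite('pics/s7b.png',np.hstack([cv2.resize(a,(440,396)),cv2.resize(b,(360,396))]))
E
```

```text
(no output)
```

View pics/s7b.png

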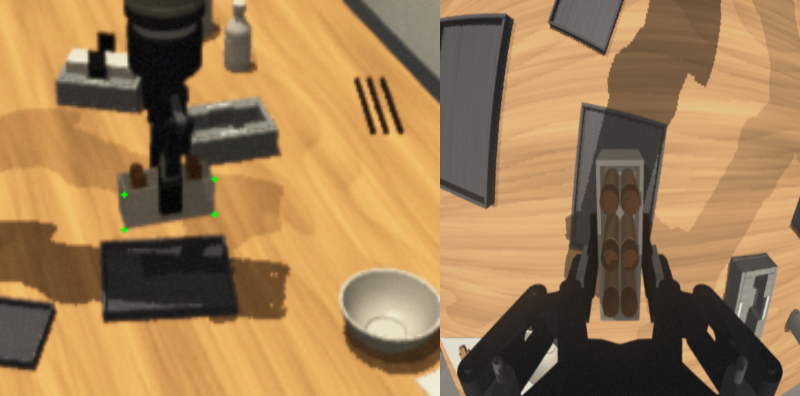

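The side view shows the underside edge within 1–2 original pixels of the markers for 10 cm, level and over the tray's middle. The wrist view shows all six stamps inside, and the arm is still. I hand in.

```bash
python3 -c "
from station import bot
print(bot.hand_in())"
```

```text
the job is handed in; nothing more can be done
None
```

The job is handed in: the stamp cassette is held still by its squeezed catches, level and about 10 cm above the table over the middle of the 150 x 120 mm tray, with all six stamps in it and the closed cassette, mug, bowl and glue bottle left where they stood.

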